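# Free the rusted bolt of a parking meter and take out its coin guide

### The job

The slide bolt that locks the yellow coin guide into the grey meter housing has rusted stuck: work it with short strokes back and forth until it runs, and draw it fully open while the guide is still in its seat. Then lift the coin guide out and stand it upright on the narrow rubber-topped rail, centred across it; set it down, do not drop it, and leave the bolt open. Leave the canister, ratchet wheel, lens bezel and springs where they are.

Things in the scene. Friction and masses are not known exactly. Their poses are not given: they have to be found in the camera images.
- bolt (a joint): Travel (m) of the rust-brown slide bolt: about 0 at first, grows as drawn, 0.055 fully open; drag 4 to 8 N. Rust jams it hard 6 to 7 mm either way of 0 (the first time maybe sooner) and more force does not help. Each full stroke from jam to jam grinds some rust off, part strokes do not; after 2 to 5 pulls with a full push back between (the number differs) it runs on to the open end.
- bolt_tab (a point): Centre of the bolt's handle, a rust-brown tab 14 mm along y (slide direction), 34 along x, 26 high, on a 10 mm stem out of the housing front; moves with the bolt. z up, +x into the housing (its front, which looks away from the robot, is 68 mm off), it opens to -y. 50 mm are free beside it. The visor bars a gripper straight above: lean it some 35 degrees, fingers pointing down and to +x.
- visor_edge (a point): Middle of the lower front edge of the clear rigid rain visor, 190 mm wide along y, 8 mm thick, that juts 65 mm out of the grey housing over the whole travel of the tab; the edge is 87 mm above the tab's centre and 3.5 mm in +x of it. The housing is 100 mm deep, 165 high. Axes as the housing: z up, +x into it.
- tongue (a point): Free end of the bolt bar (14 by 14 mm), at the bar's centre line; moves with the bolt. It lies over the coin guide's base flange, 4 mm above it, overlapping it by 12 mm, and locks the guide down; it goes to -y as the bolt is drawn. Axes as the housing.
- guide: Yellow plastic coin guide, 60 to 130 g: base flange 50 (x) by 56 (y) by 20 mm high, on its middle an upright fin 50 by 16 (y) by 66 mm; 86 mm high in all. Origin at the centre of its underside, z up. It sits with 2 mm play in a seat with 14 mm walls at the housing's +y side. Grip the fin across y, 60 to 75 mm above the origin (40 mm free each side); lift straight up 20 mm to leave the seat.
- rail_top (a point): Centre of the upper face of the narrow rubber-topped rail on a blue stand, 90 mm above the table; the rail is 150 mm long along its x and 34 mm wide along its y; z up. The coin guide is to stand on it.
- canister: Aluminium screw-top canister with knurled lid, 78 mm across, 112 mm high, standing; origin at the centre of its underside. Leave alone.
- wheel: Cast zinc ratchet wheel lying flat, 72 mm across, 18 mm high; origin at the centre of its underside. Leave alone.
- bezel: Chrome lens bezel ring lying flat, 74 mm across, 12 mm high; origin at the centre of its underside. Leave alone.
- spring1: Brass pawl spring, 18 mm across, 30 mm high, standing in the black tray (floor 5 mm above the table); origin at the centre of its underside. Leave alone.
- spring2: Brass pawl spring, 18 mm across, 30 mm high, standing in the black tray (floor 5 mm above the table); origin at the centre of its underside. Leave alone.
- spring3: Brass pawl spring, 18 mm across, 30 mm high, standing in the black tray (floor 5 mm above the table); origin at the centre of its underside. Leave alone.
- spring4: Brass pawl spring, 18 mm across, 30 mm high, standing in the black tray (floor 5 mm above the table); origin at the centre of its underside. Leave alone.
There are look-alikes about, which are no part of the job. Several things have the shape of the guide; the one meant has the colours described above.

How it is judged:
By the outcome, as a careful person would: the job done as asked, in the order asked, and still so for the second after the job is handed in, with the robot touching nothing.
It also fails if it takes over 64 s, if anything falls off the work surface, if the arm or the gripper's body presses on something with over 40 N, if the wrist force passes 120 N, or if a joint passes its speed limit or range.

### The arm

A 6-joint arm with a two-finger parallel gripper is mounted at the origin on the work surface. World frame = base frame: x ahead of the robot, y to its left, z up, the work surface at z = 0. Lengths are in m, angles in rad, forces in N, time in s.
With the tool pointing down it reaches from about 0.35 to 0.85 m from the base axis. Payload 8.1 kg.
Tool frame: the origin (TCP) lies at the very end of the fingers, on their centre line; the grasp point (between the pads) lies 19 mm behind it; z points along the fingers, y is the direction in which the jaws open and shut (so a half turn about z gives the same grasp; the last joint's range is limited). The gripper opens to 93 mm and grips with 3 to 60 N. Pads are 15 mm wide; open, the fingers measure 128 mm over their backs; the gripper's body (75 mm by 188 mm) begins 65 mm behind the grasp point.
Start: joints at [1.044, 0.13, 1.488, -0, 1.523, -0.085], TCP at [0.257, 0.542, 0.19] pointing down, gripper open.
Joint ranges: [-2.96, 2.96], [-0.89, 2.26], [0.02, 2.5], [-1.34, 4.48], [0, 2.73], [-2.66, 2.66]. Speed limits (rad/s): [2.39, 2.39, 2.79, 3.14, 3.14, 3.14].

### API

Orientations are given as a rotation vector (axis times angle).
In Python, from plant import robot gives the robot as it stands.
- The arm moves only by the shell command python3 -m inch 'ROWS' [FORCE]. ROWS is JSON, a list that holds one entry, the list of rows, each a list of 7 numbers: the shift along the tool's x, y, z in cm, then the turn, a rotation vector about the tool's x, y, z in degrees, then the gripper command: -1 is fully open, 1 is shut, values between are in proportion. A call has 1 to 5 rows; each row shifts and turns the commanded pose from where the row before left it, along the tool's axes as they then stand; what a row does not reach is not made up. A row lasts 1/10 s, in which the tool goes at most 50 mm and 8.59 degrees, less where a joint would pass 70% of its speed; a pose out of reach is approached as far as the arm can. A call with a gripper value outside its range is refused whole. The fingers move at their own pace and stop on an object; FORCE is the grip in N (left out, the last holds). Time passes only in rows, so rows that do not move let the fingers close. It gives the time, the measured TCP pose, the force and the opening at its end, in the units of the state.
- robot.read_state(): the state, without advancing time (a new reading comes with each control period).
- robot.read_camera(name): name is "side" or "top" or "wrist"; returns a dict with "image" (420x560x3 uint8, blue, green, red), "K" (3x3 intrinsics, pixels), "R" (3x3) and "t" (3): a world point X has camera coordinates R X + t; the wrist camera has in their place "tool_from_camera" (4x4, takes a point from camera to tool coordinates, whose origin is the TCP and whose axes are the flange's). Camera axes: x right, y down, z forward; pixel columns grow to the right and rows downward; lengths in m; the calibration is good to about 2 mm. A picture is of the moment at which its call begins: read the wrist's pose just before it. There is no depth.
- robot.close_job(): hands the job in, once; it reports no verdict.
The state is a dict: "t": time; "q": joint angles; "dq": joint speeds; "joint_torque": joint torques, N m; "tool_pos": TCP position; "orientation": TCP orientation; "force": force on the tool from outside, world axes, zero at the start; "wrist_torque": the same for the moment, N m; "opening": finger opening in m.
Only numpy, scipy, OpenCV 4.12 (cv2) and the standard library are available. Lean on these libraries where they do the work, as an engineer would, in place of code of your own. Each camera call takes 0.05 s, during which the arm holds its last target. There are 200 camera calls.

## Working session

There is one attempt and no reset: what is moved stays moved. The work goes in short steps, Python scripts to look and compute and a shell command to move; the robot and the scene stay as the last step left them, time stands still between calls to the robot, and variables do not carry over. Pictures are saved under pics/ and viewed, about 8 in all and at most 12, crops included, and the job is handed in when it is done.

```bash
ls; mkdir -p pics
python3 - <<'E'
from plant import robot
import cv2,numpy as np
s=robot.read_state()
for k in s: print(k,np.round(s[k],4).tolist())
for n in("top","side"):
    c=robot.read_camera(n); cv2.imwrite(f"pics/{n}0.png",c["image"]); np.savez(f"{n}.npz",K=c["K"],R=c["R"],t=c["t"]); print(n,c["K"].tolist(),np.round(c["R"],4).tolist(),np.round(c["t"],4).tolist())
E
```

```text
pics
t 0.0
q [1.0436, 0.1312, 1.4893, 0.0, 1.523, -0.0854]
dq [0.0008, 0.0015, -0.0012, -0.001, -0.0008, -0.0001]
joint_torque [-0.0005, -55.9845, -49.1754, 0.0768, 0.0358, -0.0001]
tool_pos [0.2562, 0.5419, 0.1891]
orientation [-0.6882, -3.0647, 0.0027]
force [-0.6853, 0.6388, 0.3838]
wrist_torque [0.0339, -0.0436, 0.0127]
opening 0.0927
top [[449.9720514158166, 0.0, 281.4159725193812], [0.0, 449.9720514158166, 216.5975235456287], [0.0, 0.0, 1.0]] [[-0.0009, -1.0, 0.0037], [-0.9963, 0.0005, -0.0858], [0.0858, -0.0037, -0.9963]] [-0.0113, 0.6085, 1.347]
side [[425.20203542793655, 0.0, 283.4208442108348], [0.0, 425.20203542793655, 221.56689298716702], [0.0, 0.0, 1.0]] [[0.9882, -0.1534, 0.0018], [-0.0751, -0.4942, -0.8661], [0.1337, 0.8557, -0.4999]] [-0.5752, 0.1431, 1.0585]
```

View pics/top0.png

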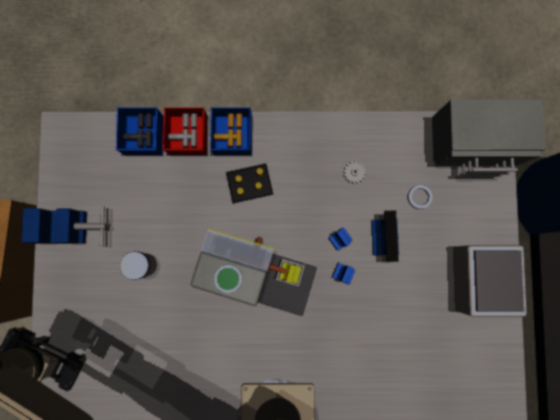

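View pics/side0.png

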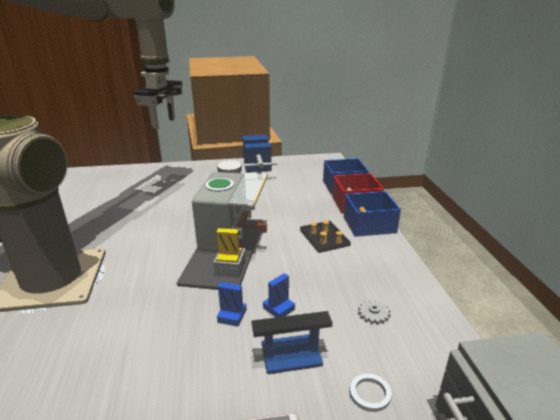

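The top view shows the housing at about (230,272), the rust tab at (259,240), the yellow guide at (290,272) and the rail at (391,236). In the side view the tab is at (262,226), the guide at (229,250) and the rail at (291,323). I'll zoom in on these next.

Run:
```python
import cv2,numpy as np
a=cv2.imread("pics/top0.png");b=cv2.imread("pics/side0.png")
def crop(im,x0,y0,w,h,s):
    c=cv2.resize(im[y0:y0+h,x0:x0+w],None,fx=s,fy=s,interpolation=cv2.INTER_CUBIC)
    c=cv2.convertScaleAbs(c,alpha=1.5,beta=10)
    for k in range(0,w,10): cv2.putText(c,str(x0+k),(k*s,8),0,.28,(0,255,0)) ; cv2.line(c,(k*s,10),(k*s,14),(0,255,0))
    for k in range(0,h,10): cv2.putText(c,str(y0+k),(0,k*s+3),0,.28,(0,255,0))
    return c
A=crop(a,185,222,135,100,5); B=crop(b,180,160,100,133,5)
out=np.zeros((600,800,3),np.uint8)
A=A[:,:]; 
A=cv2.resize(A,(440,326)); 
B=crop(b,190,165,90,120,4)
A=crop(a,190,225,130,100,3); C=crop(a,370,200,40,70,4)
out[:480,:360]=B; out[:300,370:760]=A; out[310:590,370:530]=C
cv2.imwrite("pics/crop1.png",out)
```

```text
(no output)
```

View pics/crop1.png

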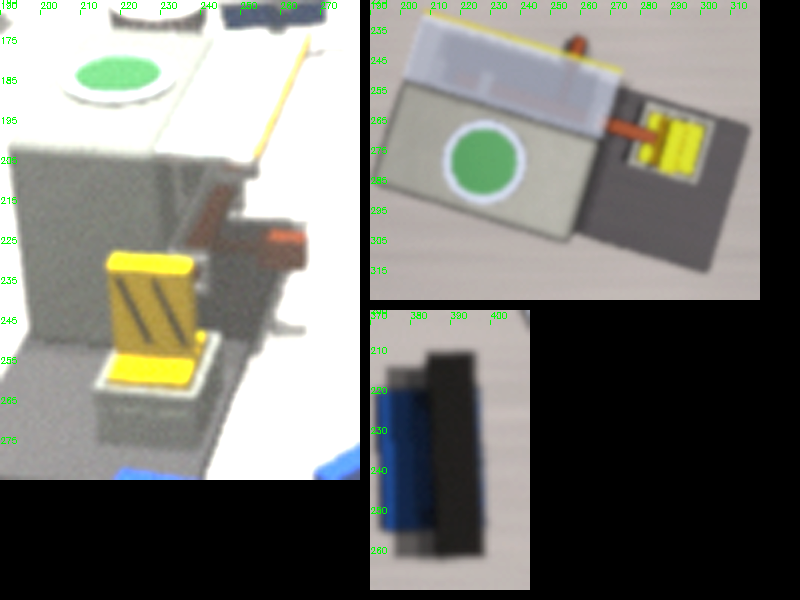

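The crop shows the following, in image pixels:
- **Visor edge:** from (208,229) to (274,249) in top, and from (267,174) to (254,204) in side.
- **Tab:** about (259,240) in top, and (257..266, 222..232) in side.
- **Fin top face:** about (228,231) in side.
- **Rail:** about x 384..397, y 210..261 in top.

Now I'll turn these into world points.

```bash
cat > h.py <<'E'
import numpy as np,cv2
from scipy.spatial.transform import Rotation as Ro
C={n:dict(np.load(n+".npz")) for n in("top","side")}
def ray(n,p,c=None):
    c=c or C[n]; d=c["R"].T@np.linalg.solve(c["K"],[p[0],p[1],1]); return -c["R"].T@c["t"],d/np.linalg.norm(d)
def onz(n,p,z,c=None):
    o,d=ray(n,p,c); return o+d*(z-o[2])/d[2]
def tri(a,b,na="top",nb="side"):
    o,d=ray(na,a);q,e=ray(nb,b); s=np.linalg.lstsq(np.c_[d,-e],q-o,rcond=None)[0]
    P,Q=o+s[0]*d,q+s[1]*e; return (P+Q)/2,np.linalg.norm(P-Q)
def proj(n,X):
    c=C[n];x=c["K"]@(c["R"]@np.asarray(X)+c["t"]); return x[:2]/x[2]
E
python3 - <<'E'
from h import *
np.set_printoptions(precision=4,suppress=True)
print("cams",ray("top",(0,0))[0],ray("side",(0,0))[0])
a,ea=tri((208.5,229.5),(266.5,174.5));b,eb=tri((274,249),(254,203.5))
print("visor",a,ea,b,eb,np.linalg.norm(a-b))
print("visor edge at z .17",onz("top",(208.5,229.5),.165),onz("top",(274,249),.165))
print("housing top",[onz("top",p,.173)[:2] for p in((201.7,251.7),(268.3,270.7),(256.7,305),(190.7,286))])
print("base plate z.006",[onz("top",p,.006)[:2] for p in((315,267),(303,315.5))])
a=cv2.imread("pics/top0.png");b=cv2.imread("pics/side0.png")
for n,im in(("top",a),("side",b)):
    h=cv2.cvtColor(im,cv2.COLOR_BGR2HSV)
    for nm,lo,hi in(("yel",(22,150,60),(34,255,255)),("rust",(0,120,40),(12,255,255))):
        m=cv2.inRange(h,np.array(lo),np.array(hi)); m[:215 if n=="top" else 160]=0;m[330:]=0; m[:,:190]=0;m[:,330:]=0
        k,l,st,ce=cv2.connectedComponentsWithStats(m)
        for i in range(1,k):
            if st[i,4]>8: print(n,nm,st[i],ce[i], cv2.minAreaRect(np.argwhere(l==i)[:,::-1].astype(np.float32)))
# rail
h=cv2.inRange(a[195:275,370:405].max(2),0,50)
print("tab",tri((259,240),(261.5,227)))
P=[onz("top",p,.09)[:2] for p in((384.4,210.8),(396,210.8),(398.2,261),(386.8,261.3))];print("rail",P,np.mean(P,0))
P=[onz("side",p,.09)[:2] for p in((252.5,321),(330,314.5))];print(P)
E
```

```text
cams [ 0.4906 -0.0066  1.3943] [ 0.4376 -0.9233  0.6541]
visor [0.5617 0.1882 0.164 ] 0.0008196112212676398 [0.5087 0.009  0.1674] 0.001673295573820067 0.18698701936105133
visor edge at z .17 [0.5612 0.1881 0.165 ] [0.5079 0.009  0.165 ]
housing top [array([0.5007, 0.2044]), array([0.4495, 0.0243]), array([0.3582, 0.0552]), array([0.4088, 0.2327])]
base plate z.006 [array([ 0.455 , -0.1147]), array([ 0.3084, -0.0772])]
top yel [280 263  21  20 280] [290.4321 272.8357] ((289.8019104003906, 272.9433898925781), (18.268951416015625, 17.0327091217041), 15.945395469665527)
top rust [257 238   5   5  17] [258.8235 239.7059] ((258.800048828125, 239.6000213623047), (3.7947328090667725, 3.7947328090667725), 18.434947967529297)
top rust [269 264  16   8  72] [275.8472 268.0972] ((276.5754699707031, 268.2358703613281), (15.796463012695312, 5.082340240478516), 15.945395469665527)
side yel [217 228  24  34 537] [228.0168 244.8641] ((228.6643829345703, 244.4383544921875), (33.64360046386719, 22.39205551147461), 87.87889862060547)
side rust [257 223   9   3  19] [261.3158 223.7895] ((261.0, 224.0), (8.0, 2.0), -0.0)
tab (array([0.5333, 0.0545, 0.0712]), np.float64(0.00478154914451273))
rail [array([ 0.6198, -0.3118]), array([ 0.6198, -0.3456]), array([ 0.4741, -0.3486]), array([ 0.4733, -0.3157])] [ 0.5468 -0.3304]
[array([ 0.4731, -0.3201]), array([ 0.6222, -0.3249])]
```

```bash
cat >> h.py <<'E'
YAW=np.radians(163.7)
hx=np.array([np.cos(YAW),np.sin(YAW),0]); hz=np.array([0,0,1.]); hy=np.cross(hz,hx)
def box(c,s): return [c+i*s[0]/2*hx+j*s[1]/2*hy+k*s[2]/2*hz for i in(-1,1) for j in(-1,1) for k in(-1,1)]
E
python3 - <<'E'
from h import *
np.set_printoptions(precision=4,suppress=True)
ve=np.array([.5345,.0985,.164])
for n in("top","side"): print(n,[proj(n,ve+k*.095*hy) for k in(-1,1)])
for u in(.03,.04,.05,.06):
    t=ve-.0035*hx-.087*hz+u*hy
    # +y face (side), top face front edge (top)
    B=box(t,(.034,.014,.026)); print(u,t,"side face",[proj("side",B[i]).round(1).tolist() for i in(2,3,6,7)],"top front",[proj("top",B[i]).round(1).tolist() for i in(1,3)])
# guide: fin top corners in side
for z in(.11,.12,.13,.14):
    P=[onz("side",(190+x/4,165+y/4),z) for x,y in((113,252),(197,256),(192,273),(107,271))]
    c=np.mean(P,0); print(z,c,"sizes",np.linalg.norm(P[1]-P[0]),np.linalg.norm(P[2]-P[3]),np.linalg.norm(P[2]-P[1]),"top",proj("top",c),"flange ctr top",proj("top",c-[0,0,.066]))
E
python3 - <<'E'
import cv2
a=cv2.imread("pics/top0.png")
c=cv2.resize(a[230:290,250:310],None,fx=10,fy=10,interpolation=cv2.INTER_CUBIC)
cv2.imwrite("pics/crop2.png",cv2.convertScaleAbs(c,alpha=1.4))
E
```

```text
top [array([207.9862, 229.5502]), array([274.6364, 249.0368])]
side [array([266.1069, 174.3208]), array([253.4106, 205.0774])]
0.03 [0.5294 0.0687 0.077 ] side face [[266.2, 228.4], [266.0, 220.1], [253.8, 227.6], [253.5, 219.2]] top front [[253.1, 235.6], [257.7, 237.0]]
0.04 [0.5266 0.0591 0.077 ] side face [[265.6, 230.3], [265.4, 221.9], [253.1, 229.4], [252.8, 221.1]] top front [[256.4, 236.6], [261.0, 237.9]]
0.05 [0.5238 0.0495 0.077 ] side face [[265.0, 232.2], [264.8, 223.8], [252.4, 231.4], [252.1, 222.9]] top front [[259.7, 237.5], [264.3, 238.9]]
0.06 [0.521  0.0399 0.077 ] side face [[264.3, 234.2], [264.1, 225.7], [251.7, 233.3], [251.3, 224.8]] top front [[263.0, 238.5], [267.6, 239.9]]
0.11 [ 0.4411 -0.0161  0.11  ] sizes 0.05297814873801362 0.052239497957154185 0.020197181646507877 top [283.1005 272.8847] flange ctr top [282.9364 272.0256]
0.12 [ 0.4411 -0.0328  0.12  ] sizes 0.05200445641492775 0.05127938139335577 0.019825975004040403 top [289.0557 273.0402] flange ctr top [288.5962 272.1671]
0.13 [ 0.441  -0.0494  0.13  ] sizes 0.05103076409184189 0.050319264829557384 0.019454768361573147 top [295.1049 273.1982] flange ctr top [294.3409 272.3106]
0.14 [ 0.441  -0.0661  0.14  ] sizes 0.05005707176875602 0.049359148265759024 0.019083561719105566 top [301.2502 273.3587] flange ctr top [300.1723 272.4563]
```

View pics/crop2.png

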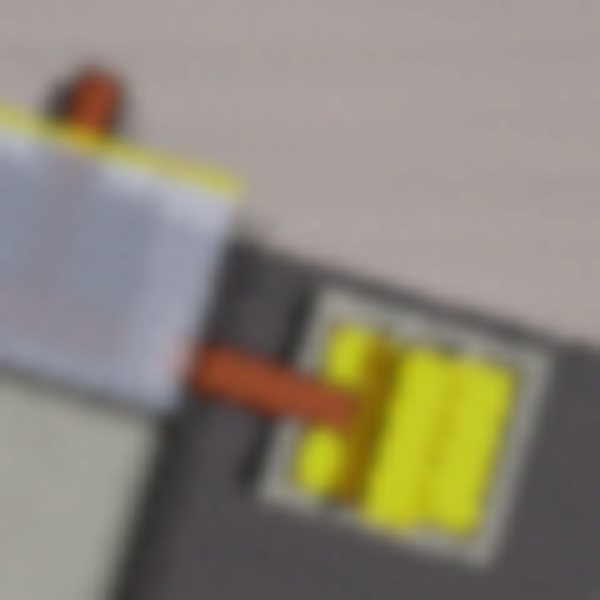

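Tab front end is at (259.7,236.7) in top. That puts the tab at about (0.527, 0.058, 0.076), and both views agree. The guide centre is about (0.441,-0.038). Next is the approach.

```bash
cat >> h.py <<'E'
def pose(lean=35.,yaw=YAW):
    x=np.array([np.cos(yaw),np.sin(yaw),0]);z=-hz
    R=np.c_[x,np.cross(z,x),z]; return R@Ro.from_euler("y",lean,degrees=True).as_matrix()
def to(P,R):
    from plant import robot
    s=robot.read_state(); R0=Ro.from_rotvec(s["orientation"]).as_matrix(); d=np.asarray(P)-s["tool_pos"]
    np.set_printoptions(precision=2,suppress=True)
    print("shift cm now-axes",100*R0.T@d,"target-axes",100*R.T@d,"turn deg",np.degrees(Ro.from_matrix(R0.T@R).as_rotvec()),"| t",s["t"],"pos",s["tool_pos"]*1000,"F",s["force"],"op",s["opening"]*1000)
TAB=np.array([.527,.058,.076])
E
python3 - <<'E'
from h import *
R=pose(); G=TAB-.004*hx+.019*R[:,2]; print(G)
to(G-.12*R[:,2],R)
E
```

```text
[0.52037931 0.05993603 0.06043611]
shift cm now-axes [-51.28 -31.19   3.09] target-axes [-39.23 -38.85 -23.75] turn deg [ 2.66 34.91 -8.76] | t 0.1 pos [256.25 541.91 189.19] F [-0.24 -0.68  0.29] op 93.1537362490716
```

```bash
python3 -m inch '[[[0,0,-4,0,0,0,0.1],[0,0,-4,0,0,0,0.1],[-3.4,-2.1,-2,0,0,0,0.1],[-3.4,-2.1,0,0,0,0,0.1],[-3.4,-2.1,0,0,0,0,0.1]]]' 40; python3 -m inch '[[[-3.4,-2.1,0,0,0,0,0.1],[-3.4,-2.1,0,0,0,0,0.1],[-3.4,-2.1,0,0,0,0,0.1],[-3.4,-2.1,0,0,0,0,0.1],[-3.4,-2.1,0,0,0,0,0.1]]]'; python3 -m inch '[[[-3.4,-2.1,0,0,0,0,0.1],[-3.4,-2.1,0,0,0,0,0.1],[-3.4,-2.1,0,0,0,0,0.1],[-3.4,-2.1,0,0,0,0,0.1],[-3.4,-2.1,0,0,0,0,0.1]]]'
python3 - <<'E'
from h import *
R=pose(); G=TAB-.004*hx+.019*R[:,2]
to(G-.12*R[:,2],R)
E
```

```text
t: 0.6
tool_pos: [0.3224, 0.4411, 0.2909]
orientation: [0.687, 3.065, 0.002]
force: [-0.7, -0.1, -0.0]
opening: 0.058
t: 1.1
tool_pos: [0.431, 0.2727, 0.2898]
orientation: [-0.688, -3.065, 0.001]
force: [0.6, 0.4, -0.6]
opening: 0.0419
t: 1.6
tool_pos: [0.5398, 0.1051, 0.2897]
orientation: [-0.688, -3.065, 0.0]
force: [0.6, 0.1, 0.6]
opening: 0.042
shift cm now-axes [-6.98 -3.83 13.09] target-axes [-12.66  -4.88   7.12] turn deg [ 2.74 34.89 -8.74] | t 1.6 pos [539.8  105.07 289.71] F [0.6  0.1  0.59] op 42.02700090123932
```

```bash
python3 -m inch '[[[-3.5,-1.9,0,0.5,7,-1.8,0.1],[-3.5,-1.9,0,0.5,7,-1.8,0.1],[0,0,0,0.5,7,-1.8,0.1],[0,0,0,0.5,7,-1.8,0.1],[0,0,0,0.5,7,-1.8,0.1]]]'; python3 -m inch '[[[0,0,0,0,0,0,0.1]]]'
python3 - <<'E'
from h import *
R=pose(); G=TAB-.004*hx+.019*R[:,2]
to(G-.12*R[:,2],R)
E
```

```text
t: 2.1
tool_pos: [0.5842, 0.0468, 0.287]
orientation: [-0.361, -2.521, -0.117]
force: [0.6, 1.2, -0.5]
opening: 0.0418
t: 2.2
tool_pos: [0.5834, 0.0467, 0.2747]
orientation: [-0.362, -2.502, -0.114]
force: [-0.2, -0.6, -3.3]
opening: 0.0419
shift cm now-axes [-7.09 -0.49  9.19] target-axes [-7.03 -0.5   9.24] turn deg [ 0.04 -0.4  -0.14] | t 2.2 pos [583.45  46.66 274.71] F [-0.2  -0.64 -3.25] op 41.941861932151006
```

```bash
python3 -m inch '[[[-3.5,-0.3,0,0,-0.4,0,0.1],[-3.5,-0.2,0,0,0,0,0.1],[0,0,4,0,0,0,0.1],[0,0,2,0,0,0,0.1],[0,0,0,0,0,0,0.1]]]'
python3 - <<'E'
from h import *
from plant import robot
R=pose(); G=TAB-.004*hx+.019*R[:,2]
to(G-.12*R[:,2],R)
s=robot.read_state(); c=robot.read_camera("wrist"); T=c["tool_from_camera"]
Rw=Ro.from_rotvec(s["orientation"]).as_matrix(); Rc=Rw@T[:3,:3]; tc=Rw@T[:3,3]+s["tool_pos"]
np.savez("wr1.npz",K=c["K"],R=Rc.T,t=-Rc.T@tc); cv2.imwrite("pics/wr1.png",c["image"])
C["wr1"]=dict(np.load("wr1.npz")); print("tab pred",proj("wr1",TAB),[proj("wr1",p).round().tolist() for p in box(TAB,(.034,.014,.026))])
E
```

```text
t: 2.7
tool_pos: [0.6066, 0.0364, 0.1974]
orientation: [-0.362, -2.525, -0.113]
force: [-0.5, -0.2, -0.0]
opening: 0.0419
shift cm now-axes [-0.46 -0.16  4.35] target-axes [-0.54 -0.16  4.34] turn deg [ 0.09  0.94 -0.  ] | t 2.7 pos [606.57  36.36 197.37] F [-0.55 -0.21 -0.04] op 41.93358654422074
tab pred [276.44 195.06] [[283.0, 214.0], [283.0, 206.0], [270.0, 214.0], [269.0, 206.0], [283.0, 185.0], [283.0, 175.0], [270.0, 185.0], [270.0, 175.0]]
```

View pics/wr1.png

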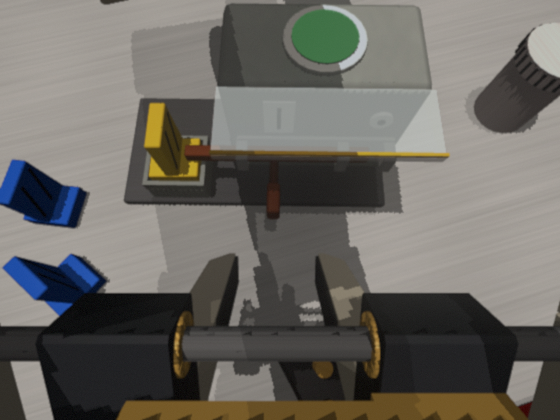

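Run:
```python
from h import *
C["wr1"]=dict(np.load("wr1.npz"))
a=cv2.imread("pics/wr1.png");h=cv2.cvtColor(a,cv2.COLOR_BGR2HSV)
m=cv2.inRange(h,np.array((0,110,30)),np.array((12,255,255)));m[240:]=0;m[:130]=0;m[:,:180]=0;m[:,300:]=0
for r in range(140,220,6): 
    x=np.flatnonzero(m[r,230:])+230; print(r,(x.min(),x.max()) if len(x) else None, end=" ")
ys=np.argwhere(m[:,255:290])[:,0];print("rows",ys.max())
ve=np.array([.5345,.0985,.164]);print("visor pred",[proj("wr1",ve+k*.095*hy) for k in(-1,1)])
print("tri fronttop tab", tri((273.5,210),(266,222.5),"wr1","side"), tri((273.5,210),(259.7,236.7),"wr1","top"))
for z in (.12,.123,.126,.13): print(z,tri((157,104),(228,230.75),"wr1","side"))if z==.12 else None
cv2.imwrite("pics/wr1c.png",cv2.convertScaleAbs(cv2.resize(a[90:230,120:300],None,fx=4,fy=4,interpolation=cv2.INTER_CUBIC),alpha=1.5))
```

```text
140 None 146 None 152 None 158 None 164 None 170 None 176 None 182 (np.int64(271), np.int64(276)) 188 (np.int64(267), np.int64(278)) 194 (np.int64(267), np.int64(279)) 200 (np.int64(267), np.int64(279)) 206 (np.int64(267), np.int64(279)) 212 (np.int64(268), np.int64(278)) 218 None rows 216
visor pred [array([446.42346611, 150.35481214]), array([209.10187983, 150.16376623])]
tri fronttop tab (array([0.54399894, 0.04996498, 0.08608069]), np.float64(0.0026349729317611836)) (array([0.54470199, 0.05073771, 0.08386417]), np.float64(0.00198784901856097))
0.12 (array([ 0.43415602, -0.03426584,  0.12764397]), np.float64(0.01786802663772797))
```

View pics/wr1c.png

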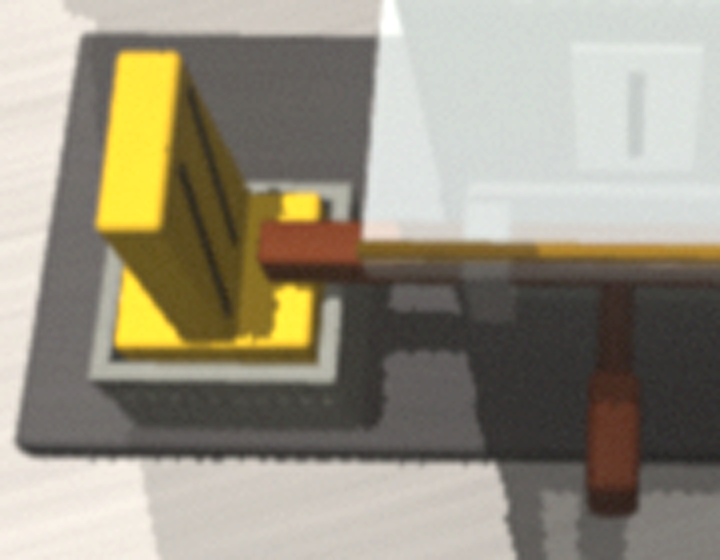

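The crop shows the tab's top face at rows 183..212, cols 267..279, and the fin's top face centred at about (155,125).

```bash
sed -i 's/^TAB=.*/TAB=np.array([.529,.055,.073])/' h.py
python3 - <<'E'
from h import *
C["wr1"]=dict(np.load("wr1.npz"))
np.set_printoptions(precision=4,suppress=True)
print("fin top", tri((154.9,124.8),(228,230.6),"wr1","side"),tri((154.9,124.8),(290.6,273.3),"wr1","top"),tri((290.6,273.3),(228,230.6)))
R=pose(); G=TAB-.004*hx+.019*R[:,2]
to(G,R)
E
```

```text
fin top (array([ 0.4416, -0.039 ,  0.1235]), np.float64(0.001656597230043428)) (array([ 0.4408, -0.0383,  0.1215]), np.float64(0.0026025141985463883)) (array([ 0.4407, -0.037 ,  0.123 ]), np.float64(0.0004910335704093095))
shift cm now-axes [-0.68 -0.44 16.86] target-axes [-1.05 -0.4  16.85] turn deg [0.15 1.26 0.03] | t 2.75 pos [607.95  36.09 201.47] F [-0.53  0.58  1.44] op 41.9205305409508
```

```bash
python3 -m inch '[[[-0.5,-0.4,4,0,1.2,0,0.1],[-0.5,0,4,0,0,0,0.1],[0,0,4,0,0,0,0.1],[0,0,2.5,0,0,0,0.1],[0,0,0,0,0,0,0.1]]]'; python3 -m inch '[[[0,0,0,0,0,0,0.1]]]'
python3 - <<'E'
from h import *
R=pose(); G=TAB-.004*hx+.019*R[:,2]
to(G,R)
E
```

```text
t: 3.25
tool_pos: [0.5359, 0.0535, 0.0777]
orientation: [-0.359, -2.512, -0.117]
force: [-0.3, -0.3, 0.8]
opening: 0.0419
t: 3.35
tool_pos: [0.5393, 0.0528, 0.0803]
orientation: [-0.36, -2.517, -0.118]
force: [0.8, 0.6, -0.2]
opening: 0.042
shift cm now-axes [ 0.14 -0.09  2.87] target-axes [ 0.11 -0.08  2.87] turn deg [0.23 0.47 0.08] | t 3.35 pos [539.32  52.77  80.32] F [ 0.76  0.58 -0.23] op 41.971917488777144
```

```bash
python3 -m inch '[[[0.1,-0.1,1.4,0,0,0,0.1],[0,0,1.4,0,0,0,0.1],[0,0,0,0,0,0,0.1],[0,0,0,0,0,0,0.1],[0,0,0,0,0,0,0.1]]]'; python3 -m inch '[[[0,0,0,0,0,0,1],[0,0,0,0,0,0,1],[0,0,0,0,0,0,1],[0,0,0,0,0,0,1],[0,0,0,0,0,0,1]]]' 50;  python3 - <<'E'
from h import *
R=pose(); G=TAB-.004*hx+.019*R[:,2]
to(G,R)
E
```

```text
t: 3.85
tool_pos: [0.5226, 0.0565, 0.0558]
orientation: [-0.361, -2.515, -0.118]
force: [-0.6, -0.1, -0.2]
opening: 0.0416
t: 4.35
tool_pos: [0.5207, 0.0571, 0.0539]
orientation: [-0.36, -2.511, -0.118]
force: [0.5, 1.3, -0.2]
opening: 0.0133
shift cm now-axes [ 0.07  0.03 -0.39] target-axes [ 0.07  0.03 -0.39] turn deg [0.21 0.1  0.05] | t 4.35 pos [520.66  57.1   53.86] F [ 0.49  1.27 -0.25] op 13.327179462581837
```

```bash
python3 -m inch '[[[0,0.25,0,0,0,0,1],[0,0.2,0,0,0,0,1],[0,0.2,0,0,0,0,1],[0,0,0,0,0,0,1],[0,0,0,0,0,0,1]]]'
python3 - <<'E'
from h import *
R=pose(); to(TAB,R)
E
```

```text
t: 4.85
tool_pos: [0.5225, 0.0631, 0.0539]
orientation: [-0.36, -2.511, -0.117]
force: [-0.2, -4.2, 1.6]
opening: 0.0126
shift cm now-axes [ 0.4  -0.58 -2.06] target-axes [ 0.4  -0.59 -2.05] turn deg [0.18 0.12 0.04] | t 4.85 pos [522.52  63.05  53.86] F [-0.25 -4.18  1.61] op 12.63567044845917
```

```bash
python3 -m inch '[[[0,0.15,0,0,0,0,1],[0,0,0,0,0,0,1]]]';python3 -m inch '[[[0,0.15,0,0,0,0,1],[0,0,0,0,0,0,1]]]'
```

```text
t: 5.05
tool_pos: [0.5228, 0.0641, 0.0538]
orientation: [-0.36, -2.511, -0.116]
force: [0.1, -5.2, 0.1]
opening: 0.013
t: 5.25
tool_pos: [0.5229, 0.0643, 0.0539]
orientation: [-0.361, -2.51, -0.114]
force: [-2.6, -11.8, 1.0]
opening: 0.0131
```

```bash
python3 -m inch '[[[0,0.15,0,0,0,0,1],[0,0,0,0,0,0,1]]]';python3 -m inch '[[[0,-0.4,0,0,0,0,1],[0,-0.4,0,0,0,0,1],[0,-0.4,0,0,0,0,1],[0,-0.4,0,0,0,0,1],[0,0,0,0,0,0,1]]]'; python3 -m inch '[[[0,-0.3,0,0,0,0,1],[0,0,0,0,0,0,1]]]';python3 -m inch '[[[0,-0.15,0,0,0,0,1],[0,0,0,0,0,0,1]]]'
```

```text
t: 5.45
tool_pos: [0.5229, 0.0645, 0.0539]
orientation: [-0.362, -2.509, -0.112]
force: [-3.4, -15.9, 2.6]
opening: 0.0132
t: 5.95
tool_pos: [0.5194, 0.0529, 0.0539]
orientation: [-0.359, -2.512, -0.12]
force: [2.4, 3.9, -0.2]
opening: 0.0133
t: 6.15
tool_pos: [0.5189, 0.0511, 0.0539]
orientation: [-0.358, -2.512, -0.121]
force: [3.6, 8.4, -0.3]
opening: 0.0136
t: 6.35
tool_pos: [0.5188, 0.051, 0.0538]
orientation: [-0.357, -2.513, -0.124]
force: [6.0, 14.0, -0.8]
opening: 0.0132
```

```bash
python3 -m inch '[[[0,0.4,0,0,0,0,1],[0,0.5,0,0,0,0,1],[0,0.5,0,0,0,0,1],[0,0.4,0,0,0,0,1],[0,0,0,0,0,0,1]]]'; python3 -m inch '[[[0,0.25,0,0,0,0,1],[0,0,0,0,0,0,1]]]'
```

```text
t: 6.85
tool_pos: [0.5228, 0.0642, 0.0539]
orientation: [-0.361, -2.511, -0.115]
force: [0.1, -4.2, 1.3]
opening: 0.0132
t: 7.05
tool_pos: [0.5229, 0.0645, 0.0539]
orientation: [-0.362, -2.509, -0.111]
force: [-3.3, -13.9, 1.9]
opening: 0.0133
```

Pull 2 jammed. Full push back, then pull 3.

```bash
python3 -m inch '[[[0,-0.5,0,0,0,0,1],[0,-0.5,0,0,0,0,1],[0,-0.5,0,0,0,0,1],[0,-0.5,0,0,0,0,1],[0,-0.1,0,0,0,0,1]]]'; python3 -m inch '[[[0,0,0,0,0,0,1],[0,0,0,0,0,0,1]]]'; python3 -m inch '[[[0,0.4,0,0,0,0,1],[0,0.5,0,0,0,0,1],[0,0.5,0,0,0,0,1],[0,0.4,0,0,0,0,1],[0,0,0,0,0,0,1]]]'; python3 -m inch '[[[0,0.3,0,0,0,0,1],[0,0,0,0,0,0,1]]]'
```

```text
t: 7.55
tool_pos: [0.5187, 0.0508, 0.0538]
orientation: [-0.358, -2.513, -0.126]
force: [6.5, 19.8, -1.7]
opening: 0.0131
t: 7.75
tool_pos: [0.5188, 0.0508, 0.0538]
orientation: [-0.357, -2.513, -0.124]
force: [6.5, 16.9, -1.7]
opening: 0.0132
t: 8.25
tool_pos: [0.5227, 0.0639, 0.0539]
orientation: [-0.361, -2.511, -0.115]
force: [0.6, -4.6, 0.7]
opening: 0.0134
t: 8.45
tool_pos: [0.5229, 0.0645, 0.0538]
orientation: [-0.362, -2.509, -0.111]
force: [-2.4, -14.3, 1.7]
opening: 0.0129
```

Jammed again. Push back, then pull 4.

```bash
python3 -m inch '[[[0,-0.5,0,0,0,0,1],[0,-0.5,0,0,0,0,1],[0,-0.5,0,0,0,0,1],[0,-0.5,0,0,0,0,1],[0,-0.1,0,0,0,0,1]]]'; python3 -m inch '[[[0,0,0,0,0,0,1],[0,0,0,0,0,0,1]]]'; python3 -m inch '[[[0,0.4,0,0,0,0,1],[0,0.5,0,0,0,0,1],[0,0.5,0,0,0,0,1],[0,0.4,0,0,0,0,1],[0,0,0,0,0,0,1]]]'; python3 -m inch '[[[0,0.3,0,0,0,0,1],[0,0,0,0,0,0,1]]]'
```

```text
t: 8.95
tool_pos: [0.5187, 0.0507, 0.0539]
orientation: [-0.358, -2.513, -0.126]
force: [7.1, 19.2, -1.1]
opening: 0.0131
t: 9.15
tool_pos: [0.5187, 0.0507, 0.0538]
orientation: [-0.357, -2.513, -0.125]
force: [5.8, 15.1, -1.5]
opening: 0.0132
t: 9.65
tool_pos: [0.5227, 0.0639, 0.0539]
orientation: [-0.361, -2.511, -0.116]
force: [0.8, -3.0, 1.2]
opening: 0.0131
t: 9.85
tool_pos: [0.523, 0.0646, 0.0539]
orientation: [-0.362, -2.51, -0.112]
force: [-1.6, -13.6, 2.4]
opening: 0.0134
```

```bash
python3 -m inch '[[[0,-0.5,0,0,0,0,1],[0,-0.5,0,0,0,0,1],[0,-0.5,0,0,0,0,1],[0,-0.5,0,0,0,0,1],[0,-0.1,0,0,0,0,1]]]'; python3 -m inch '[[[0,0,0,0,0,0,1],[0,0,0,0,0,0,1]]]'; python3 -m inch '[[[0,0.4,0,0,0,0,1],[0,0.5,0,0,0,0,1],[0,0.5,0,0,0,0,1],[0,0.4,0,0,0,0,1],[0,0,0,0,0,0,1]]]'; python3 -m inch '[[[0,0.3,0,0,0,0,1],[0,0,0,0,0,0,1]]]'
```

```text
t: 10.35
tool_pos: [0.5187, 0.0507, 0.0538]
orientation: [-0.358, -2.513, -0.126]
force: [6.6, 18.6, -1.5]
opening: 0.0133
t: 10.55
tool_pos: [0.5187, 0.0506, 0.0538]
orientation: [-0.357, -2.513, -0.125]
force: [5.4, 14.8, -1.6]
opening: 0.0135
t: 11.05
tool_pos: [0.5228, 0.0643, 0.0539]
orientation: [-0.36, -2.511, -0.116]
force: [0.8, -1.5, 0.0]
opening: 0.0133
t: 11.25
tool_pos: [0.5237, 0.067, 0.0539]
orientation: [-0.36, -2.511, -0.117]
force: [1.3, -4.0, 0.1]
opening: 0.0134
```

The bolt runs past the jam on pull 5. I'll draw it to the open end.

```bash
python3 -m inch '[[[0,0.7,0,0,0,0,1],[0,0.8,0,0,0,0,1],[0,0.8,0,0,0,0,1],[0,0.8,0,0,0,0,1],[0,0.7,0,0,0,0,1]]]'; python3 -m inch '[[[0,0.4,0,0,0,0,1],[0,0.2,0,0,0,0,1],[0,0.1,0,0,0,0,1],[0,0,0,0,0,0,1]]]';  python3 -m inch '[[[0,0.2,0,0,0,0,1],[0,0,0,0,0,0,1]]]'
```

```text
t: 11.75
tool_pos: [0.5348, 0.1033, 0.0538]
orientation: [-0.361, -2.512, -0.116]
force: [3.9, -5.2, 0.0]
opening: 0.013
t: 12.15
tool_pos: [0.5369, 0.1101, 0.0539]
orientation: [-0.361, -2.512, -0.117]
force: [3.8, -3.5, -0.9]
opening: 0.0132
t: 12.35
tool_pos: [0.537, 0.1104, 0.0538]
orientation: [-0.362, -2.511, -0.114]
force: [1.9, -10.7, 0.2]
opening: 0.0128
```

```bash
python3 -m inch '[[[0,0.1,0,0,0,0,1],[0,0,0,0,0,0,1]]]'; python3 -m inch '[[[0,-0.1,0,0,0,0,0.1],[0,-0.1,0,0,0,0,0.1],[0,0,0,0,0,0,0.1],[0,0,0,0,0,0,0.1],[0,0,0,0,0,0,0.1]]]'
python3 - <<'E'
from h import *
np.set_printoptions(precision=4,suppress=True)
print(tri((256.7,304.5),(193.7,201.7)),tri((268.3,270.5),(231,204)))
for p in((256.7,304.5),(268.3,270.5)): print(onz("top",p,.165),onz("top",p,.175), proj("side",onz("top",p,.165)),proj("side",onz("top",p,.175)))
print(tri((228,278),(218,183)))
C["wr1"]=dict(np.load("wr1.npz")); print(tri((325,36),(218,183),"wr1"))
E
```

```text
t: 12.55
tool_pos: [0.537, 0.1104, 0.0539]
orientation: [-0.363, -2.51, -0.112]
force: [1.1, -15.8, 0.3]
opening: 0.0126
t: 13.05
tool_pos: [0.5365, 0.1119, 0.054]
orientation: [-0.359, -2.511, -0.118]
force: [-0.1, 0.6, -0.3]
opening: 0.0416
(array([0.3596, 0.0559, 0.1601]), np.float64(0.002781344705896509)) (array([0.4515, 0.0245, 0.1625]), np.float64(0.00378583534299907))
[0.3587 0.0556 0.165 ] [0.3598 0.0551 0.175 ] [192.5797 200.0337] [192.5901 196.5409]
[0.4497 0.0245 0.165 ] [0.4501 0.0242 0.175 ] [229.4416 203.1744] [229.332  199.6237]
(array([0.4272, 0.1328, 0.1721]), np.float64(0.00560287720671072))
(array([0.426 , 0.1328, 0.1699]), np.float64(0.0054349926813055845))
```

```bash
python3 -m inch '[[[0,0,-2,0,0,0,0.1],[0,0,-4,0,0,0,0.1],[0,0,-4.5,0,0,0,0.1],[0,0,-4.5,0,0,0,0.1],[0,0,-4.5,0,-7,0,0]]]'; python3 -m inch '[[[0,0,-4.5,0,-7,0,0],[0,0,-2,0,-7,0,0],[0,0,0,0,-7,0,0],[0,0,0,0,-7,0,0],[0,0,0,0,0,0,0]]]'
python3 - <<'E'
from h import *
to([.441,-.038,.20],pose(0))
E
```

```text
t: 13.55
tool_pos: [0.6426, 0.0784, 0.2037]
orientation: [-0.379, -2.614, -0.095]
force: [0.7, -0.2, -2.6]
opening: 0.045
t: 14.05
tool_pos: [0.6658, 0.0731, 0.2712]
orientation: [0.443, 3.109, 0.003]
force: [-0.1, -0.3, -0.6]
opening: 0.0467
shift cm now-axes [ 18.49 -16.97   7.07] target-axes [ 18.46 -16.97   7.12] turn deg [0.12 0.03 0.07] | t 14.05 pos [665.84  73.09 271.16] F [-0.1  -0.29 -0.59] op 46.731485511322425
```

```bash
python3 -m inch '[[[3.1,-2.8,0,0,0,0,0],[3.1,-2.8,0,0,0,0,0],[3.1,-2.8,0,0,0,0,0],[3.1,-2.8,0,0,0,0,0],[3.1,-2.8,0,0,0,0,0]]]';python3 -m inch '[[[3.0,-3,0,0,0,0,0],[0,0,0,0,0,0,0],[0,0,0,0,0,0,0],[0,0,0,0,0,0,0]]]'
python3 - <<'E'
from h import *
from plant import robot
to([.441,-.038,.094],pose(0))
s=robot.read_state(); c=robot.read_camera("wrist"); T=c["tool_from_camera"]
Rw=Ro.from_rotvec(s["orientation"]).as_matrix(); Rc=Rw@T[:3,:3]; tc=Rw@T[:3,3]+s["tool_pos"]
np.savez("wr2.npz",K=c["K"],R=Rc.T,t=-Rc.T@tc); cv2.imwrite("pics/wr2.png",c["image"])
C["wr2"]=dict(np.load("wr2.npz")); print([proj("wr2",p).round().tolist() for p in box(np.array([.441,-.038,.1225]),(.05,.016,0))])
E
```

```text
t: 14.55
tool_pos: [0.4816, -0.0197, 0.2726]
orientation: [0.447, 3.109, 0.005]
force: [-0.3, -1.6, 1.0]
opening: 0.0465
t: 14.95
tool_pos: [0.4463, -0.0393, 0.2723]
orientation: [0.447, 3.107, 0.005]
force: [0.7, -1.4, -0.4]
opening: 0.0466
shift cm now-axes [ 0.57 -0.09 17.83] target-axes [ 0.55 -0.02 17.83] turn deg [ 0.21  0.09 -0.08] | t 14.95 pos [446.31 -39.29 272.31] F [ 0.74 -1.42 -0.42] op 46.585623317918326
[[285.0, 213.0], [285.0, 213.0], [270.0, 213.0], [270.0, 213.0], [285.0, 167.0], [285.0, 167.0], [269.0, 167.0], [269.0, 167.0]]
```

View pics/wr2.png

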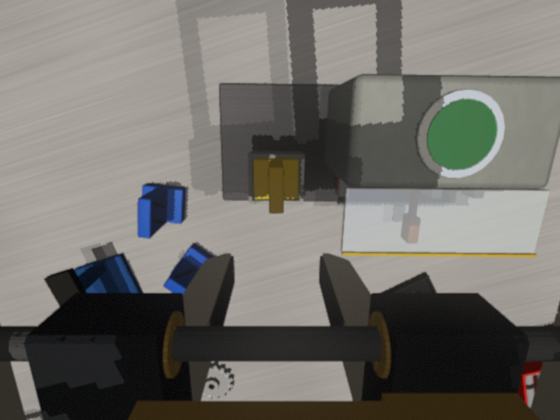

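The fin top shows at cols 269..283, within 1.5 mm of the prediction. The bolt tongue is clear of the flange. Descending.

```bash
python3 -m inch '[[[0.5,-0.1,4,0,0,0,0],[0,0,4,0,0,0,0],[0,0,4,0,0,0,0],[0,0,2,0,0,0,0],[0,0,0,0,0,0,0]]]'; python3 -m inch '[[[0,0,1,0,0,0,0],[0,0,1,0,0,0,0],[0,0,0,0,0,0,0],[0,0,0,0,0,0,0]]]'
python3 - <<'E'
from h import *
to([.441,-.038,.094],pose(0))
E
```

```text
t: 15.5
tool_pos: [0.4383, -0.0375, 0.1278]
orientation: [-0.445, -3.104, -0.005]
force: [0.7, 0.3, 0.0]
opening: 0.0464
t: 15.9
tool_pos: [0.4408, -0.0386, 0.1121]
orientation: [0.447, 3.107, 0.004]
force: [-0.2, -0.3, 0.4]
opening: 0.0462
shift cm now-axes [0.   0.06 1.81] target-axes [-0.    0.07  1.81] turn deg [ 0.18  0.13 -0.07] | t 15.9 pos [440.8  -38.65 112.08] F [-0.16 -0.29  0.4 ] op 46.24395039382775
```

```bash
python3 -m inch '[[[0,0,0.5,0,0,0,0],[0,0,0.4,0,0,0,0],[0,0,0,0,0,0,0]]]'; python3 -m inch '[[[0,0,0.4,0,0,0,0],[0,0,0.3,0,0,0,0],[0,0,0,0,0,0,0],[0,0,0,0,0,0,0]]]'
python3 - <<'E'
from h import *
to([.441,-.038,.094],pose(0))
E
```

```text
t: 16.2
tool_pos: [0.4401, -0.0385, 0.102]
orientation: [0.447, 3.108, 0.004]
force: [0.0, 0.5, -1.0]
opening: 0.0466
t: 16.6
tool_pos: [0.4404, -0.0386, 0.0954]
orientation: [0.447, 3.108, 0.004]
force: [0.5, -0.4, -0.4]
opening: 0.0465
shift cm now-axes [-0.04  0.07  0.14] target-axes [-0.04  0.07  0.14] turn deg [ 0.17  0.09 -0.07] | t 16.6 pos [440.38 -38.56  95.44] F [ 0.51 -0.39 -0.39] op 46.5074936524139
```

```bash
python3 -m inch '[[[0,0,0.3,0,0,0,0],[0,0,0,0,0,0,0]]]'; python3 -m inch '[[[0,0,0,0,0,0,1],[0,0,0,0,0,0,1],[0,0,0,0,0,0,1],[0,0,0,0,0,0,1],[0,0,0,0,0,0,1]]]' 20; python3 -m inch '[[[0,0,-0.4,0,0,0,1],[0,0,-0.6,0,0,0,1],[0,0,-1,0,0,0,1],[0,0,-1,0,0,0,1],[0,0,-1,0,0,0,1]]]'
```

```text
t: 16.8
tool_pos: [0.4403, -0.0385, 0.0922]
orientation: [0.447, 3.108, 0.004]
force: [0.4, -0.4, -0.3]
opening: 0.0466
t: 17.3
tool_pos: [0.4405, -0.0386, 0.0926]
orientation: [0.447, 3.107, 0.004]
force: [-0.3, 0.7, -0.3]
opening: 0.0154
t: 17.8
tool_pos: [0.4407, -0.0387, 0.1339]
orientation: [0.447, 3.107, 0.004]
force: [-0.2, 0.0, -1.5]
opening: 0.0156
```

```bash
python3 -m inch '[[[0,0,-4,0,0,0,1],[0,0,-4,0,0,0,1],[0,0,-2,0,0,0,1],[0,0,0,0,0,0,1]]]'
python3 - <<'E'
from h import *
np.set_printoptions(precision=4,suppress=True)
a=cv2.imread("pics/top0.png");b=cv2.imread("pics/side0.png")
g=a.max(2); 
for r in range(206,266,4): print(r,g[r,374:402].tolist())
gs=b.max(2)
for c in range(248,340,8): print(c,gs[306:340,c].tolist())
E
```

```text
t: 18.2
tool_pos: [0.4423, -0.0394, 0.2373]
orientation: [0.446, 3.1, 0.004]
force: [0.1, -0.3, -0.5]
opening: 0.0153
206 [123, 123, 124, 123, 124, 123, 124, 124, 124, 124, 125, 124, 125, 124, 124, 124, 124, 124, 123, 124, 124, 124, 124, 124, 124, 124, 124, 124]
210 [123, 123, 123, 123, 123, 123, 123, 123, 121, 110, 91, 81, 79, 80, 80, 79, 77, 74, 73, 72, 74, 82, 99, 116, 122, 123, 123, 123]
214 [93, 84, 81, 81, 80, 80, 79, 77, 70, 52, 28, 17, 15, 15, 14, 15, 15, 15, 17, 17, 22, 42, 78, 108, 119, 122, 121, 121]
218 [70, 53, 49, 47, 43, 35, 31, 30, 29, 25, 17, 16, 15, 15, 14, 16, 16, 16, 16, 16, 17, 31, 63, 97, 115, 119, 119, 120]
222 [80, 58, 44, 41, 41, 36, 28, 18, 14, 11, 9, 9, 14, 15, 14, 16, 15, 16, 16, 15, 16, 24, 50, 83, 105, 118, 119, 119]
226 [80, 59, 43, 40, 39, 36, 29, 24, 24, 22, 16, 12, 14, 15, 16, 15, 15, 16, 16, 15, 16, 20, 45, 79, 109, 123, 126, 126]
230 [81, 59, 43, 41, 39, 34, 29, 26, 25, 23, 18, 13, 11, 14, 15, 15, 15, 15, 15, 17, 16, 19, 38, 71, 102, 118, 121, 121]
234 [90, 80, 57, 43, 40, 39, 36, 29, 25, 25, 20, 14, 14, 15, 15, 15, 16, 16, 15, 16, 16, 18, 33, 59, 
[... 2082 characters left out ...]
1, 62, 116, 183, 203, 195, 173, 158, 154, 143, 110, 91]
312 [203, 204, 204, 205, 204, 193, 149, 95, 64, 66, 69, 66, 67, 63, 68, 66, 65, 64, 64, 55, 56, 52, 50, 55, 63, 66, 64, 66, 67, 63, 66, 64, 65, 66]
320 [209, 209, 208, 208, 197, 149, 97, 70, 69, 68, 66, 69, 66, 68, 66, 67, 66, 65, 55, 53, 56, 72, 124, 173, 187, 188, 190, 194, 190, 197, 196, 199, 185, 144]
328 [204, 203, 204, 204, 190, 157, 141, 128, 103, 86, 77, 72, 70, 70, 69, 67, 67, 58, 59, 57, 77, 131, 188, 204, 209, 208, 207, 207, 207, 205, 209, 207, 207, 206]
336 [203, 205, 204, 200, 200, 204, 204, 202, 203, 202, 204, 204, 203, 203, 203, 206, 206, 208, 206, 206, 204, 204, 203, 205, 205, 205, 205, 206, 207, 207, 207, 204, 204, 210]
```

Run:
```python
from h import *
np.set_printoptions(precision=4,suppress=True)
for n,P in(("top right",[(395.65,214),(396.2,222),(396.7,230),(397.2,238),(397.4,246),(397.85,254)]),("top left",[(383.4,214),(385.4,238),(386.3,254)])):
    for p in P: print(n,onz("top",p,.09)[:2])
for p in((264,318.5),(304,313.3),(320,311.4)): print("side far",onz("side",p,.09)[:2])
for p in((264,330.7),(280,328.5),(304,326),(320,323.8)): print("side near",onz("side",p,.09)[:2])
RA=np.radians(181.8)
to([.547,-.330,.237],pose(0,RA))
```

```text
top right [ 0.6104 -0.3444]
top right [ 0.587  -0.3454]
top right [ 0.5637 -0.3464]
top right [ 0.5405 -0.3473]
top right [ 0.5174 -0.3473]
top right [ 0.4943 -0.3481]
top left [ 0.6104 -0.3086]
top left [ 0.5405 -0.313 ]
top left [ 0.4943 -0.3147]
side far [ 0.4954 -0.3166]
side far [ 0.5734 -0.314 ]
side far [ 0.6052 -0.3135]
side near [ 0.4917 -0.3486]
side near [ 0.5216 -0.3475]
side near [ 0.5667 -0.3478]
side near [ 0.5974 -0.3467]
shift cm now-axes [-18.24 -24.93   0.11] target-axes [ -9.55 -29.38   0.03] turn deg [  0.12   0.56 -18.18] | t 18.2 pos [442.34 -39.37 237.34] F [ 0.11 -0.27 -0.48] op 15.341505402434795
```

```bash
python3 -m inch '[[[-1.5,-2,0,0,0,0,1],[-2.4,-3.3,0,0,0,0,1],[-2.4,-3.3,0,0,0,0,1],[-2.4,-3.3,0,0,0,0,1],[-2.4,-3.3,0,0,0,0,1]]]';python3 -m inch '[[[-2.4,-3.3,0,0,0,0,1],[-2.4,-3.3,0,0,0,0,1],[-2.3,-3.1,0,0,0,-6,1],[0,0,0,0,0,-6,1],[0,0,0,0,0,-6,1]]]';python3 -m inch '[[[0,0,0,0,0,0,1],[0,0,0,0,0,0,1],[0,0,0,0,0,0,1]]]'
python3 - <<'E'
from h import *
from plant import robot
to([.547,-.3305,.20],pose(0,np.radians(181.7)))
print(robot.read_state()["q"])
s=robot.read_state(); c=robot.read_camera("wrist"); T=c["tool_from_camera"]
Rw=Ro.from_rotvec(s["orientation"]).as_matrix(); Rc=Rw@T[:3,:3]; tc=Rw@T[:3,3]+s["tool_pos"]
np.savez("wr3.npz",K=c["K"],R=Rc.T,t=-Rc.T@tc); C["wr3"]=dict(np.load("wr3.npz"))
a=cv2.convertScaleAbs(c["image"],alpha=1.5)
cv2.imwrite("pics/wr3.png",a)
u=np.array([np.cos(np.radians(1.7)),np.sin(np.radians(1.7)),0]);v=np.array([-u[1],u[0],0])
print("rail corners",[proj("wr3",np.array([.547,-.3305,.09])+i*.075*u+j*.017*v).round(1).tolist() for i in(-1,1) for j in(-1,1)])
E
```

```text
t: 18.7
tool_pos: [0.5036, -0.2173, 0.231]
orientation: [0.447, 3.109, 0.005]
force: [-0.1, 0.2, 0.2]
opening: 0.0157
t: 19.2
tool_pos: [0.5438, -0.33, 0.2294]
orientation: [0.049, -3.141, -0.007]
force: [-0.4, -0.1, -0.7]
opening: 0.0154
t: 19.5
tool_pos: [0.5444, -0.3287, 0.2319]
orientation: [-0.041, 3.139, 0.004]
force: [-0.2, 0.0, -0.1]
opening: 0.0153
shift cm now-axes [-0.25 -0.19  3.19] target-axes [-0.25 -0.18  3.19] turn deg [ 0.15  0.13 -0.19] | t 19.5 pos [ 544.43 -328.74  231.85] F [-0.16  0.03 -0.07] op 15.255673789359719
[-0.63  0.21  1.32  0.    1.61 -2.22]
rail corners [[258.2, 124.9], [293.2, 124.8], [260.7, 266.2], [291.5, 266.1]]
```

View pics/wr3.png

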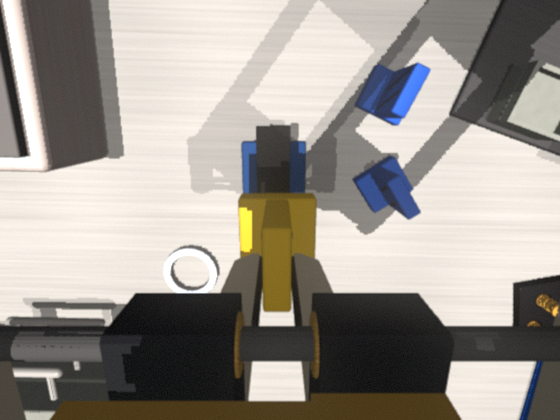

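The picture shows the guide held, with its flange at cols 240..316, over the rail, whose end is at row 125, cols 257..291. I'll refine the lateral centring.

Run:
```python
from h import *
np.set_printoptions(precision=4,suppress=True)
C["wr3"]=dict(np.load("wr3.npz")); a=cv2.imread("pics/wr3.png").astype(int)
for r in (140,165): print(r,"B-max",a[r,236:312].max(1).tolist() if r==140 else a[r,236:312,0].tolist())
h=cv2.cvtColor(a.astype(np.uint8),cv2.COLOR_BGR2HSV);m=cv2.inRange(h,np.array((15,120,60)),np.array((35,255,255)))
for r in(196,198,200,204,210,225,240): x=np.flatnonzero(m[r]);print(r,x.min(),x.max())
for r in(196,200): 
    for z in(.1764,.1964): print(z,onz("wr3",(278,r),z))
for p in((257,130),(291,130),(274,130),(274,165)): print(p,onz("wr3",p,.09)[:2], "rail mid y there", -.3305+(onz("wr3",p,.09)[0]-.547)*np.tan(np.radians(1.7)))
```

```text
140 B-max [207, 206, 206, 204, 207, 206, 198, 183, 176, 177, 177, 176, 176, 178, 177, 177, 176, 162, 129, 110, 81, 68, 66, 69, 69, 66, 68, 66, 66, 68, 63, 68, 66, 66, 62, 62, 69, 68, 64, 68, 68, 64, 64, 66, 63, 64, 64, 64, 63, 63, 68, 64, 64, 66, 70, 87, 93, 88, 87, 94, 98, 128, 174, 190, 201, 206, 206, 204, 206, 207, 204, 204, 206, 204, 206, 207]
165 B-max [190, 190, 192, 190, 189, 176, 146, 150, 165, 166, 166, 160, 152, 100, 80, 80, 80, 80, 81, 78, 64, 51, 54, 56, 54, 56, 56, 56, 60, 54, 54, 48, 52, 56, 52, 54, 52, 52, 50, 52, 54, 50, 51, 50, 51, 45, 39, 40, 39, 38, 38, 36, 42, 46, 58, 70, 75, 76, 74, 74, 74, 75, 74, 75, 75, 75, 76, 72, 69, 75, 87, 90, 94, 102, 110, 111]
196 241 313
198 240 314
200 239 315
204 239 315
210 239 314
225 239 314
240 240 314
0.1764 [ 0.5228 -0.3297  0.1764]
0.1964 [ 0.5181 -0.33    0.1964]
0.1764 [ 0.5259 -0.3296  0.1764]
0.1964 [ 0.521  -0.3299  0.1964]
(257, 130) [ 0.4774 -0.3509] rail mid y there -0.3325668618460686
(291, 130) [ 0.4765 -0.3177] rail mid y there -0.3325937794420748
(274, 130) [ 0.4769 -0.3343] rail mid y there -0.3325803187966683
(274, 165) [ 0.511  -0.3334] rail mid y there -0.33156889613528917
```

```bash
python3 -m inch '[[[-0.2,-0.2,2,0.1,0.1,-0.2,1],[0,0,3,0,0,0,1],[0,0,2,0,0,0,1],[0,0,0,0,0,0,1],[0,0,0,0,0,0,1]]]'; python3 -m inch '[[[0,0,0,0,0,0,1],[0,0,0,0,0,0,1]]]';python3 - <<'E'
from h import *
to([.547,-.3305,.1455],pose(0,np.radians(181.7)))
E
```

```text
t: 20.05
tool_pos: [0.5466, -0.3307, 0.1625]
orientation: [-0.049, 3.141, 0.001]
force: [-0.9, 0.2, -0.4]
opening: 0.0152
t: 20.25
tool_pos: [0.5477, -0.3316, 0.1643]
orientation: [-0.05, 3.138, -0.002]
force: [-0.9, -0.4, -1.4]
opening: 0.0158
shift cm now-axes [0.07 0.12 1.88] target-axes [0.06 0.11 1.88] turn deg [-0.08  0.19  0.12] | t 20.25 pos [ 547.66 -331.61  164.27] F [-0.89 -0.37 -1.41] op 15.802672027676333
```

```bash
python3 -m inch '[[[0,0.1,0.7,0,0.2,0,1],[0,0,0.6,0,0,0,1],[0,0,0,0,0,0,1],[0,0,0,0,0,0,1]]]'; python3 -m inch '[[[0,0,0.2,0,0,0,1],[0,0,0,0,0,0,1]]]';python3 -m inch '[[[0,0,0.2,0,0,0,1],[0,0,0,0,0,0,1]]]'
```

```text
t: 20.65
tool_pos: [0.5463, -0.3297, 0.1485]
orientation: [0.05, -3.138, -0.002]
force: [-0.0, 0.0, -1.5]
opening: 0.0155
t: 20.85
tool_pos: [0.5466, -0.33, 0.1469]
orientation: [0.05, -3.138, -0.001]
force: [-0.9, -0.5, -1.5]
opening: 0.0154
t: 21.05
tool_pos: [0.5466, -0.3299, 0.1449]
orientation: [0.05, -3.138, -0.001]
force: [0.5, -0.5, -0.6]
opening: 0.0158
```

Run:
```python
from h import *
to([.547,-.3305,.1455],pose(0,np.radians(181.7)))
```

```text
shift cm now-axes [-0.04 -0.06 -0.06] target-axes [-0.04 -0.06 -0.06] turn deg [ 0.04 -0.16  0.13] | t 21.05 pos [ 546.55 -329.93  144.86] F [ 0.51 -0.49 -0.56] op 15.774288375237877
```

```bash
python3 -m inch '[[[0,-0.06,0.1,0,0,0,1],[0,0,0,0,0,0,1]]]';python3 -m inch '[[[0,0,0.1,0,0,0,1],[0,0,0,0,0,0,1]]]'; python3 -c "
from plant import robot
import cv2
s=robot.read_state();print(s['tool_pos'],s['force'])
c=robot.read_camera('side')['image'][210:370,230:360]
cv2.imwrite('pics/side1.png',cv2.resize(c,None,fx=4,fy=4,interpolation=cv2.INTER_CUBIC)[:600])"
```

```text
t: 21.25
tool_pos: [0.5466, -0.3306, 0.144]
orientation: [0.05, -3.138, -0.001]
force: [-0.0, 0.0, -1.7]
opening: 0.0153
t: 21.45
tool_pos: [0.5468, -0.3307, 0.1436]
orientation: [0.05, -3.139, -0.0]
force: [-0.6, 1.2, 2.0]
opening: 0.0152
[ 0.54684971 -0.33069756  0.14359882] [-0.57168093  1.18762411  1.97609481]
```

View pics/side1.png

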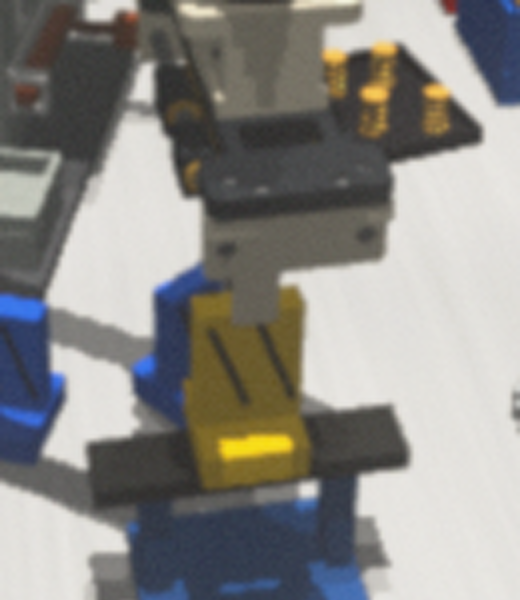

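The force on the tool has turned from −1.7 N to +2.0 N, and the picture shows the guide standing on the rail. Release and retreat upward.

```bash
python3 -m inch '[[[0,0,0.05,0,0,0,1],[0,0,0,0,0,0,1]]]' 5; python3 -m inch '[[[0,0,0,0,0,0,0.5],[0,0,0,0,0,0,0.3],[0,0,0,0,0,0,0.2],[0,0,0,0,0,0,0.2],[0,0,0,0,0,0,0.2]]]'; python3 -m inch '[[[0,0,-1,0,0,0,0.2],[0,0,-2,0,0,0,0.2],[0,0,-3,0,0,0,0.2],[0,0,-4,0,0,0,0.2],[0,0,-4,0,0,0,0.2]]]'; python3 -m inch '[[[4,4,-1,0,0,0,0.2],[4,4,0,0,0,0,0.2],[4,4,0,0,0,0,0.2],[0,0,0,0,0,0,0.2],[0,0,0,0,0,0,0.2]]]'
python3 - <<'E'
from h import *
from plant import robot
a=robot.read_camera("side")["image"]; b=robot.read_camera("top")["image"]
cv2.imwrite("pics/side2f.png",a);cv2.imwrite("pics/top2f.png",b)
o=np.zeros((600,800,3),np.uint8)
o[:560,:400]=cv2.resize(a[210:350,240:340],None,fx=4,fy=4,interpolation=cv2.INTER_CUBIC)
o[:280,400:]=cv2.convertScaleAbs(cv2.resize(b[200:270,350:450],None,fx=4,fy=4,interpolation=cv2.INTER_CUBIC),alpha=1.5)
o[290:590,400:]=cv2.convertScaleAbs(cv2.resize(b[225:325,187:320],(400,300),interpolation=cv2.INTER_CUBIC),alpha=1.5)
cv2.imwrite("pics/fin.png",o)
E
```

```text
t: 21.7
tool_pos: [0.547, -0.3307, 0.1434]
orientation: [0.05, -3.139, 0.0]
force: [-0.5, 2.1, 4.9]
opening: 0.0158
t: 22.2
tool_pos: [0.5466, -0.3305, 0.1424]
orientation: [0.05, -3.138, -0.001]
force: [-0.0, 0.7, 0.5]
opening: 0.0367
t: 22.7
tool_pos: [0.5467, -0.3304, 0.2845]
orientation: [0.05, -3.138, -0.001]
force: [0.1, -1.0, 1.4]
opening: 0.0372
t: 23.2
tool_pos: [0.4379, -0.2281, 0.2931]
orientation: [0.051, -3.141, 0.002]
force: [-0.3, -0.0, -0.4]
opening: 0.037
```

View pics/fin.png

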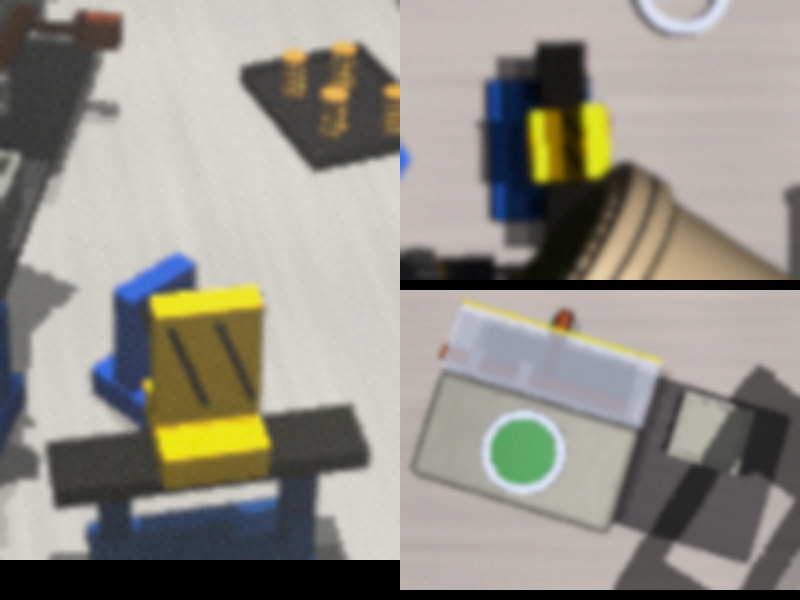

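The guide stands upright on the rail. The tab is now at (241,232) in top, about 18 px from where it started, so the bolt is open and the seat is empty. One last centring check, then I'll hand in.

Run:
```python
from h import *
from plant import robot
np.set_printoptions(precision=4,suppress=True)
print("flange +y edge (top, z.11)",onz("top",(382.6,236),.11),"flange -y lower edge mid (side, z.09)",onz("side",(240+215/4-.4,210+480/4-.4),.09),"-y top edge z.11",onz("side",(240+215/4-.4,210+453/4-.4),.11))
print("fin top (side, z.176)",onz("side",(240+207/4-.4,210+303/4-.4),.176))
print("tab shift open vs start, top, z.086",np.linalg.norm(onz("top",(187+162*.3325,225+22*.3325),.086)-onz("top",(259.7,236.5),.086)))
print(robot.read_state()["t"]); robot.close_job()
```

```text
flange +y edge (top, z.11) [ 0.5455 -0.3004  0.11  ] flange -y lower edge mid (side, z.09) [ 0.5455 -0.354   0.09  ] -y top edge z.11 [ 0.5446 -0.3574  0.11  ]
fin top (side, z.176) [ 0.5445 -0.3321  0.176 ]
tab shift open vs start, top, z.086 0.05615753251557783
23.3
the job is handed in; nothing more can be done
```

I freed the bolt, drew it to its open stop while the guide was still seated, and stood the guide upright on the rail. I then handed the job in at 23.3 s of the 64 s; no verdict is reported.

- **Bolt:** It jammed on four pulls, with a full push back after each, and ran on the fifth. I drew it until the force rose at the stop. The last top view shows the tab about 56 mm from its start, against 55 mm for fully open, with no sign that it slid back.
- **Guide:** I gripped it by the fin about 74 mm up and lifted it straight out. On the rail I lowered it in 1 mm steps until the tool felt about 5 N, then released it.
- **Centring:** The guide's edges and fin top put its centre at y between −0.327 and −0.332, and the rail's centre line is at about −0.3305. So it is centred to about 2 to 3 mm, which is as close as these measurements agree.
- **Other checks:** Readings between moves peaked at about 21 N, all from working the bolt. At hand-in the gripper was clear of everything. The canister, wheel, bezel and springs were not touched, though I did not measure their positions again at the end.

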